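Unlock the prism rack, draw out the mortar prism and hold it up level

ROBOT

A 6-joint arm with a two-finger parallel gripper is mounted at the origin on a cart in front of the work surface, level with it; the furniture and walls round the work are solid. World frame = base frame: x ahead of the robot, y to its left, z up, the work surface at z = 0. Lengths are in mm, angles in rad, forces in N, time in s.
With the tool pointing down it reaches from about 300 to 775 mm from the base axis. Payload 14.6 kg.
Tool frame: the origin (TCP) lies midway between the tips of the shut fingers; the grasp point (between the pads) lies 19 mm behind it; z points along the fingers, y is the line along which they close (so a half turn about z gives the same grasp; the last joint's range is limited). The gripper opens to 94 mm and grips with 3 to 60 N. Pads are 16 mm wide; open, the fingers measure 119 mm over their backs; the gripper's body (75 mm by 177 mm) begins 78 mm behind the grasp point.
Start: joints at [-1.376, 0.3, 1.521, -0, 1.321, -0.067], TCP at [142.344, -531.251, 205.446] pointing down, gripper open.
Joint ranges: [-3.03, 3.03], [-0.79, 2.21], [0.23, 2.52], [-1.04, 4.18], [0, 3.07], [-2.55, 2.55]. Speed limits (rad/s): [2.22, 2.22, 2.57, 3.14, 3.14, 3.14].

INTERFACE

Orientations are given as [roll, pitch, yaw] about the fixed x, y, z axes, in that order (R = Rz(yaw) Ry(pitch) Rx(roll)).
In Python, from cell import manip gives the robot as it stands.
- The arm moves only by the shell command python3 -m creep 'ROWS' [OPENING] [FORCE]. ROWS is text: rows parted by semicolons, each of 6 numbers parted by spaces: the shift along the tool's x, y, z normalised to -1 to 1, where 1 is 4 cm, then the turn, a rotation vector about the tool's x, y, z normalised to -1 to 1, where 1 is pi rad. In form: dx dy dz ax ay az; .... A call has 1 to 20 rows; each row shifts and turns the commanded pose from where the row before left it, along the tool's axes as they then stand; what a row does not reach is not made up. A row lasts 1/8 s, in which the tool goes at most 62.5 mm and 10.7 degrees, less where a joint would pass 70% of its speed; a pose out of reach is approached as far as the arm can. A call with a number of a shift or a turn outside -1 to 1 is refused whole. A call with a gripper value outside its range is refused whole. OPENING is the closure, from 0 (fully open) to 1 (shut), set as the call begins (- or left out, the last holds). The fingers move at their own pace and stop on an object; FORCE is the grip in N (left out, the last holds). Time passes only in rows, so rows that do not move let the fingers close. It gives the time, the measured TCP pose, the force, the opening and the grip force at its end, in the units of the state.
- manip.read_state(): the state, without advancing time (a new reading comes with each control period).
- manip.camera(name): name is "side" or "top" or "wrist"; returns a dict with "color" (400x640x3 uint8, red, green, blue), "range_z" (400x640 float32, mm along the optical axis (not along the pixel's ray), 0 where there is no reading), "camera_matrix" (3x3 intrinsics, pixels), "T" (4x4, takes a point from camera to world coordinates). Camera axes: x right, y down, z forward; pixel columns grow to the right and rows downward; lengths in mm; the calibration is good to about 2 mm. A picture is of the moment at which its call begins.
- manip.sign_off(): hands the job in; it is judged then, once.
The state is a dict: "clock": time; "joints": joint angles; "qd": joint speeds; "effort": joint torques, N m; "eef_pos": TCP position; "eef_rot": TCP orientation; "wrist_force": force on the tool from outside, world axes, zero at the start; "moment": the same for the moment, N m; "finger_gap": finger opening in mm; "finger_force": force on a finger pad.
Only numpy, scipy, OpenCV 4.12 (cv2) and the standard library are available. Lean on these libraries where they do the work, as an engineer would, in place of code of your own. Each camera call takes 0.05 s, during which the arm holds its last target. There are 200 camera calls.

TASK

Push the red lug of the rack's gate along its rail, to the far end, until it snaps over its spring detent and stays there. Then draw the mortar prism out of its sloping pocket, turn it so that its long axis is level, and finish while still holding it up steady, level and clear of the rack, with its middle at least 22 cm above the work surface. Leave the gate snapped open and do not disturb the two mortar cubes and the tin dish.

Things in the scene. Friction and masses are not known exactly. Their poses are not given: they have to be found in the camera images.
- rack: fixed grey rack, base plate 163 x 130 mm; origin on its underside (on the cream mat, 10 mm above the work surface), below the middle of the stored prism. z up; its -x side faces the robot, give or take the yaw. It holds one prism sloping at 45 degrees, raised end towards rack -x; out of the pocket means along (-0.707, 0, 0.707) in rack axes
- pocket_mouth (a point): point on the prism's axis where it leaves the pocket, 35 mm down the slope from the stored prism's middle. The lower 45 mm of the prism stand in a closed four-sided pocket (3 mm play, 4 mm walls), so it leaves only along the slope; above the pocket its sides and upper face are free, with only a 28 mm wide plate under it
- prism: grey hardened mortar prism 40 x 40 x 160 mm, 0.45 to 0.68 kg; origin at the middle of one long face (the lower one when stored), own y is the long axis (up the slope when stored), own z points from that face into the prism; own x is across (stored: along rack y). Grip it across its 40 mm width, near its middle
- prism_mid (a point): centre of the prism; stored, 86 mm above the rack's underside
- gate (a joint): slide of the gate in m: 0 to 0.010 at the start (its 28 mm wide steel plate blocks the prism's raised end), grows towards rack +y (robot's left), end stop at 0.056. Light friction (under 1 N) until about 0.044, then a spring detent (about 6 N); past 0.051 it snaps by itself to 0.055 or 0.056 and is held there
- gate_lug (a point): middle of the gate's red ribbed lug, upright, 16 (rack x) x 20 (rack y) x 36 mm high, free at the top and both y sides; 144 mm above the rack's underside, at rack x -0.087, rack y = the gate's joint value. Push its side or pinch its 20 mm. It rides on a rail along rack y whose top is 119 mm above the rack's underside
- cube_0: mortar cube 50 mm, loose, to be left alone; origin at the centre of its underside
- cube_1: mortar cube 50 mm, loose, to be left alone; origin at the centre of its underside
- tin_dish: round tin dish, 94 mm across, 15 mm high, loose, to be left alone; origin at the centre of its underside

How it is judged:
By the outcome, as a careful person would: the job done as asked, in the order asked, and still so for the second after the job is handed in, while the arm keeps its last pose, push and grip.
It also fails if it takes over 48 s, if anything falls off the work surface, if the arm or the gripper's body presses on something with over 40 N, if the wrist force passes 120 N, or if a joint passes its speed limit or range.

## Working session

There is one attempt and no reset: what is moved stays moved. The work goes in short steps, Python scripts to look and compute and a shell command to move; the robot and the scene stay as the last step left them, time stands still between calls to the robot, and variables do not carry over. Pictures are saved under pics/ and viewed, at most 10 in all, crops included, and the job is handed in when it is done.

```bash
ls; mkdir -p pics
python3 - <<'E'
from cell import manip
import cv2,numpy as np
for n in("side","top"):
    c=manip.camera(n);np.savez(f"{n}0.npz",**c)
    cv2.imwrite(f"pics/{n}0.png",c["color"][...,::-1])
    print(n,c["camera_matrix"].tolist(),c["T"].round(3).tolist(),(c["range_z"]>0).mean())
print(manip.read_state())
E
```

```text
pics
side [[415.8438058881609, 0.0, 318.1396515264414], [0.0, 415.8438058881609, 204.26635347632907], [0.0, 0.0, 1.0]] [[0.997, 0.052, -0.057, 732.569], [0.072, -0.37, 0.926, -873.986], [0.027, -0.927, -0.373, 499.995], [0.0, 0.0, 0.0, 1.0]] 0.9959375
top [[366.4518031089061, 0.0, 320.675949467304], [0.0, 366.4518031089061, 198.05701494302187], [0.0, 0.0, 1.0]] [[-0.006, -0.983, 0.186, 519.188], [-1.0, 0.0, -0.029, 131.128], [0.028, -0.186, -0.982, 988.192], [0.0, 0.0, 0.0, 1.0]] 0.99591015625
{'clock': 0.1, 'joints': array([-1.37558437e+00,  3.00422664e-01,  1.52145746e+00, -1.76647058e-05,
        1.32070333e+00, -6.66149454e-02]), 'qd': array([ 0.00179277, -0.0003565 , -0.00202671,  0.00220063, -0.00036002,
        0.00121812]), 'effort': array([-6.61714912e-04, -5.32646334e+01, -3.53284371e+01,  7.09119765e-02,
        2.34872400e-02, -5.99852046e-05]), 'eef_pos': array([ 142.30869871, -531.05132505,  204.9651928 ]), 'eef_rot': array([-3.14060290e+00, -4.88809253e-05,  2.61831262e-01]), 'wrist_force': array([ 0.81408968,  0.41495014, -0.39286985]), 'moment': array([-0.00100171, -0.01829489, -0.0421927 ]), 'finger_force': 0.0, 'finger_gap': 94.09802925803851}
```

View pics/side0.png

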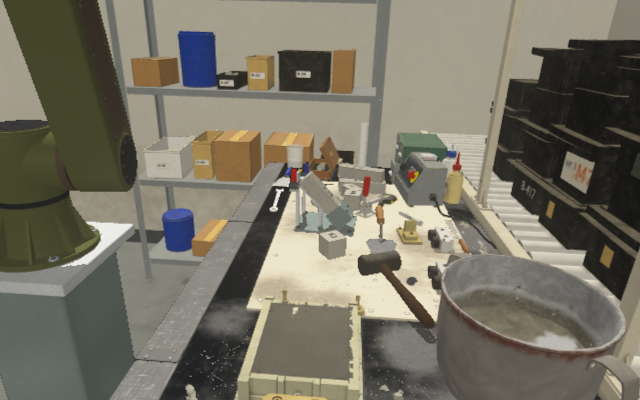

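View pics/top0.png

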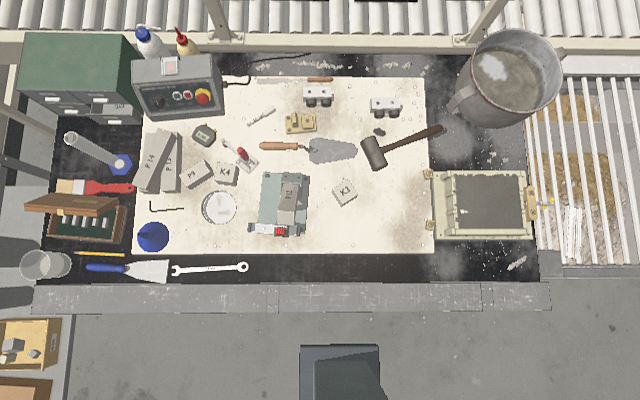

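The side view shows the rack and its sloping prism around (325,205), with the red lug near (294,178). In the top view the rack is around (278,205), the lug at (280,231), a cube at (344,193) and the dish at (219,207). Next I'll measure and zoom in.

```bash
cat > h.py <<'E'
import numpy as np,cv2
def cloud(c):
    v,u=np.mgrid[:400,:640]; z=c["range_z"].astype(float);K=c["camera_matrix"]
    P=np.stack([(u-K[0,2])/K[0,0]*z,(v-K[1,2])/K[1,1]*z,z],-1)
    return P@c["T"][:3,:3].T+c["T"][:3,3]
def ray(c,u,v):
    K=c["camera_matrix"];d=c["T"][:3,:3]@np.array([(u-K[0,2])/K[0,0],(v-K[1,2])/K[1,1],1]);return c["T"][:3,3],d
def red(c):
    h=cv2.cvtColor(c["color"],cv2.COLOR_RGB2HSV);return ((h[...,0]<8)|(h[...,0]>172))&(h[...,1]>150)&(h[...,2]>70)
E
python3 - <<'E'
from h import *
im=[]
for n,(x,y,w,h) in dict(top=(235,155,130,95),side=(265,140,130,95)).items():
    c=np.load(n+"0.npz");P=cloud(c)
    k,l,s,cc=cv2.connectedComponentsWithStats(red(c).astype(np.uint8))
    for i in range(1,k):
        x0,y0=s[i][:2]
        if s[i][4]>5 and x<=cc[i][0]<x+w and y<=cc[i][1]<y+h:
            print(n,s[i],cc[i].round(1),np.median(P[l==i],0).round(1),P[l==i].min(0).round(),P[l==i].max(0).round())
    im.append(cv2.resize(c["color"][y:y+h,x:x+w],None,fx=5,fy=5,interpolation=cv2.INTER_CUBIC)[:, :, ::-1])
im=[cv2.resize(i,(400,292)) for i in im]
cv2.imwrite("pics/z0.png",np.hstack(im))
c=np.load("top0.npz");P=cloud(c)
for y in range(165,242,5): print(y,[tuple(P[y,x].round().astype(int)) for x in range(255,312,7)])
E
```

```text
top [276 228   4   6  15] [277.3 230.1] [601.5 203.  170.9] [595. 201. 169.] [606. 207. 174.]
side [291 169   6  13  66] [293.2 174.8] [597.6 188.1 153.8] [530. 181.  -5.] [606. 654. 171.]
side [363 177   7  19  97] [365.9 185.8] [800.  292.   97.7] [ 733. -874.   68.] [809. 303. 500.]
165 [(np.int64(798), np.int64(283), np.int64(6)), (np.int64(798), np.int64(264), np.int64(5)), (np.int64(798), np.int64(245), np.int64(8)), (np.int64(798), np.int64(225), np.int64(8)), (np.int64(798), np.int64(206), np.int64(6)), (np.int64(799), np.int64(187), np.int64(5)), (np.int64(798), np.int64(168), np.int64(6)), (np.int64(799), np.int64(148), np.int64(5)), (np.int64(798), np.int64(129), np.int64(6))]
170 [(np.int64(784), np.int64(284), np.int64(4)), (np.int64(784), np.int64(264), np.int64(7)), (np.int64(784), np.int64(245), np.int64(5)), (np.int64(784), np.int64(226), np.int64(5)), (np.int64(784), np.int64(206), np.int64(6)), (np.int64(784), np.int64(187), np.int64(6)), (np.int64(784), np.int64(168), np.int64(5)), (np.int64(784), np.int64(148), np.int64(8)), (np.int64(784), np.int64(129), np.int6
[... 5170 characters left out ...]
.int64(4)), (np.int64(593), np.int64(210), np.int64(138)), (np.int64(591), np.int64(192), np.int64(159)), (np.int64(594), np.int64(178), np.int64(130)), (np.int64(593), np.int64(162), np.int64(137)), (np.int64(605), np.int64(148), np.int64(5)), (np.int64(605), np.int64(129), np.int64(4))]
240 [(np.int64(592), np.int64(278), np.int64(3)), (np.int64(591), np.int64(259), np.int64(8)), (np.int64(592), np.int64(241), np.int64(4)), (np.int64(591), np.int64(222), np.int64(6)), (np.int64(592), np.int64(204), np.int64(4)), (np.int64(592), np.int64(185), np.int64(2)), (np.int64(591), np.int64(166), np.int64(10)), (np.int64(591), np.int64(148), np.int64(6)), (np.int64(591), np.int64(129), np.int64(5))]
```

View pics/z0.png

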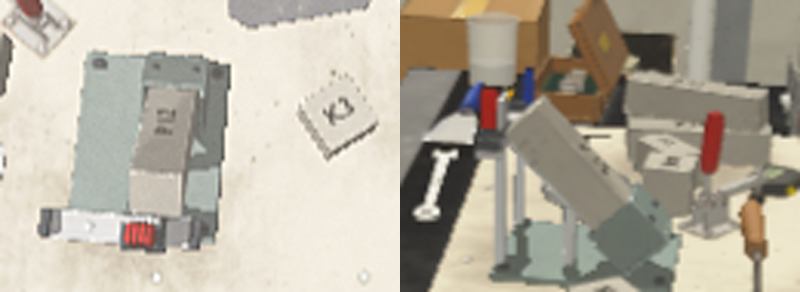

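The zoom shows prism P12 in the rack, with its label on the upper face. The lug is in front of the raised end at low gate travel, and the rail runs to the left. I'll fit the rack pose now and check the lug height from two views.

Run:
```python
from h import *
from scipy.ndimage import binary_erosion
t=np.load("top0.npz");s=np.load("side0.npz")
for n,c in(("top",t),("side",s)):
    P=cloud(c);x,y,z=P[...,0],P[...,1],P[...,2]
    # sloping upper face: x+z ~ const
    m=(x>655)&(x<735)&(y>140)&(y<220)&(abs(x+z-812)<12)
    Q=P[m];cen=Q.mean(0);n_=np.linalg.svd(Q-cen)[2][2];n_*=np.sign(n_[2])
    print(n,m.sum(),cen.round(1),n_.round(3),"d",(n_@cen).round(1),"yaw",np.arctan2(n_[1],n_[0]))
    if n=="top":
        b=[(x[r][m[r]].mean(),y[r][m[r]].min(),y[r][m[r]].max(),m[r].sum()) for r in range(178,207) if m[r].sum()>6]
        b=np.array(b);print(b.round(1)); print("edges slope",np.polyfit(b[:,0],b[:,1],1),np.polyfit(b[:,0],b[:,2],1))
        r_=(x>585)&(x<625)&(y>120)&(y<290)&(z>118)&(z<136);R=P[r_]
        print("rail rect",cv2.minAreaRect(R[:,:2].astype(np.float32)))
        bp=(x>560)&(x<790)&(y>110)&(y<290)&(z>12)
        print("rack",cv2.minAreaRect(P[bp][:,:2].astype(np.float32)))
    mk=red(c)&(x>580)&(x<615)&(y>150)&(y<230);v,u=np.nonzero(mk);print("lug px",u.min(),u.max(),v.min(),v.max(),u.mean(),v.mean())
    mt=mk&(z>168);print("lug top",P[mt].mean(0) if mt.any() else None,mt.sum())
    mm=(x>700)&(y>330)&(x<800)&(y<450);print("mat z",np.median(z[mm]))
# two-view triangulation of lug top edge middle
p1,d1=ray(t,280,230);p2,d2=ray(s,293.5,169)
A=np.array([d1,-d2]).T;k=np.linalg.lstsq(A,p2-p1,rcond=None)[0];print("tri",p1+d1*k[0],p2+d2*k[1])
from cell import manip
w=manip.camera("wrist");S=manip.read_state()
from scipy.spatial.transform import Rotation as Ro
T=np.eye(4);T[:3,:3]=Ro.from_euler("xyz",S["eef_rot"]).as_matrix();T[:3,3]=S["eef_pos"]
print("cam in tool",(np.linalg.inv(T)@w["T"]).round(3).tolist(),w["camera_matrix"][0,0])
```

```text
top 482 [696.5 183.  114. ] [ 0.686 -0.05   0.726] d 551.1 yaw -0.07329184971302667
[[733.9 154.5 207.1  22. ]
 [730.6 154.4 207.3  22. ]
 [728.5 154.3 207.2  22. ]
 [726.4 154.3 207.3  21. ]
 [723.5 154.3 207.4  20. ]
 [720.2 154.3 204.8  19. ]
 [717.1 154.4 201.7  19. ]
 [713.6 161.7 201.2  17. ]
 [710.2 163.9 200.8  16. ]
 [707.2 163.8 200.6  16. ]
 [703.9 163.6 200.   15. ]
 [700.7 163.4 202.4  17. ]
 [697.7 163.4 202.3  17. ]
 [694.6 163.5 201.8  17. ]
 [691.6 165.6 201.3  16. ]
 [688.4 165.4 203.6  17. ]
 [685.2 165.2 203.3  17. ]
 [682.4 165.2 203.   17. ]
 [679.4 165.  202.8  17. ]
 [676.4 165.1 204.6  18. ]
 [673.3 167.1 204.5  17. ]
 [670.5 166.9 204.5  17. ]
 [667.6 166.8 203.9  17. ]
 [664.7 166.7 203.6  17. ]
 [661.7 166.4 205.7  18. ]
 [658.9 166.4 205.5  18. ]]
edges slope [-1.90582105e-01  2.94880336e+02] [1.85946900e-02 1.90817451e+02]
rail rect ((605.6068725585938, 217.07070922851562), (121.2679214477539, 28.140865325927734), 85.38431549072266)
rack ((681.75537109375, 205.27316284179688), (131.4010772705078, 181.6498565673828), 84.97946166992188)
lug px 276 283 228 233 279.08 230.16
lug top [601.1085011  200.42672172 171.20112896] 25
mat z 21.719120751391188
side 274 [696.3 173.6 111.1] [ 0.684 -0.085  0.724] d 542.0 yaw -0.12391457615691448
lug px 291 296 169 181 293.37704918032784 174.50819672131146
lug top [600.8470794  188.8213446  169.26502259] 8
mat z 42.222250465359366
tri [601.78880322 198.6643849  167.87184295] [597.33211961 197.94447612 167.3638144 ]
cam in tool [[0.0, -0.973, -0.229, 65.202], [1.0, 0.0, -0.0, 0.677], [0.0, -0.229, 0.973, -178.691], [0.0, 0.0, 0.0, 1.0]] 306.14876810811086
```

```bash
python3 -m creep '0 0 -1 0 0 0;0 0 -1 0 0 0;0 0 -1 0 0 0;.97 -.84 0 0 0 0;.97 -.84 0 0 0 0;.97 -.84 0 0 0 0;.97 -.84 0 0 0 0;.97 -.84 0 0 0 0;.97 -.84 0 0 0 0;.97 -.84 0 0 0 0;.97 -.84 0 0 0 0;.97 -.84 0 0 0 0;.97 -.84 0 0 0 0;.97 -.84 0 0 0 0;.97 -.84 0 0 0 0;.97 -.84 0 0 0 0;.97 -.84 0 0 0 0;.97 -.84 0 0 0 0' 1 20
python3 -m creep '.97 -.84 0 0 0 0;0 0 0 0 0 .055;0 0 0 0 0 .055;0 0 0 0 0 0;0 0 0 0 0 0'
cat > look.py <<'E'
import sys
from h import *
from cell import manip
n,o=sys.argv[1:3]
c=manip.camera(n);np.savez(f"{o}.npz",**c);cv2.imwrite(f"pics/{o}.png",c["color"][...,::-1])
S=manip.read_state();print({k:np.round(S[k],3).tolist() for k in("clock","joints","eef_pos","eef_rot","wrist_force","finger_gap","finger_force")})
E
python3 look.py wrist w1
```

```text
clock: 2.4
eef_pos: [574.8, 107.8, 325.2]
eef_rot: [3.142, 0.0, 0.262]
wrist_force: [-0.6, -0.6, 0.1]
finger_gap: 0.4
finger_force: 0.0
clock: 3.02
eef_pos: [602.8, 148.6, 325.4]
eef_rot: [3.142, 0.0, -0.08]
wrist_force: [0.2, -0.6, 0.1]
finger_gap: 0.3
finger_force: 0.0
{'clock': 3.075, 'joints': [0.183, 0.414, 1.096, 0.0, 1.632, 1.834], 'eef_pos': [602.813, 148.59, 325.462], 'eef_rot': [-3.142, 0.0, -0.081], 'wrist_force': [-0.832, 0.399, 0.699], 'finger_gap': 0.332, 'finger_force': 0.0}
```

View pics/w1.png

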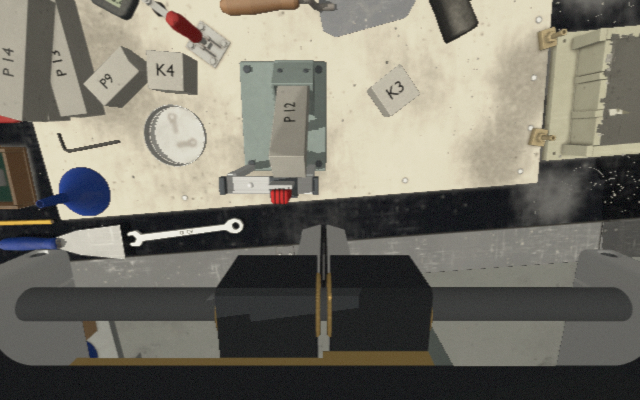

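The wrist view shows the lug at (280,195), the prism at (290,130), the shut fingertips at (323,228), and the rail free on the left. I'll refine lug and prism from this image and the top view.

Run:
```python
from h import *
w=np.load("w1.npz");t=np.load("top0.npz");P=cloud(w);x,y,z=P[...,0],P[...,1],P[...,2]
m=red(w)&(x>570)&(x<620)&(y>150)&(y<230);v,u=np.nonzero(m);print("px",u.min(),u.max(),v.min(),v.max())
mt=m&(z>164);print("top",P[mt].mean(0),P[mt].min(0),P[mt].max(0),mt.sum())
u0=(u.min()+u.max())/2
def plane(c,u,v,h):
    p,d=ray(c,u,v);return p+d*(h-p[2])/d[2]
for vv in (v.min(),v.max()): print(vv,plane(w,u[v==vv].min()-.5,vv,172),plane(w,u[v==vv].max()+.5,vv,172))
p1,d1=ray(t,279.5,228);p2,d2=ray(w,u0,v.min())
k=np.linalg.lstsq(np.array([d1,-d2]).T,p2-p1,rcond=None)[0];print("tri lug top back",p1+d1*k[0],p2+d2*k[1])
m=(x>655)&(x<725)&(y>140)&(y<220)&(abs(x+z-812)<10)
Q=P[m];cen=Q.mean(0);n=np.linalg.svd(Q-cen)[2][2];n*=np.sign(n[2]);print(m.sum(),cen,n,np.arctan2(n[1],n[0]))
for r in range(85,165,6):
    mm=m[r]
    if mm.sum()>5: print(r,x[r][mm].mean().round(1),z[r][mm].mean().round(1),y[r][mm].min().round(1),y[r][mm].max().round(1))
print("mat",np.median(z[90:180,200:215]), "rail z",np.median(z[183:188,235:260]))
```

```text
px 271 290 190 203
top [599.69008949 196.69932148 171.21158622] [591.12935442 187.07778731 164.11279609] [607.13315078 207.28696407 174.09539791] 239
190 [607.6193667 204.7152677 172.       ] [605.94509828 183.7858633  172.        ]
203 [592.66969405 203.12771714 172.        ] [591.60195754 189.77667729 172.        ]
tri lug top back [606.55064225 200.06572037 165.25400736] [605.49849388 195.9379909  164.79652916]
1925 [688.10688129 181.17520215 120.79676134] [ 0.70767606 -0.05423784  0.70445216] -0.07649265094203042
85 724.6 88.4 152.5 158.9
91 719.3 88.8 159.5 204.0
97 710.9 97.9 159.9 199.0
103 703.1 105.8 161.4 200.0
109 695.4 113.6 161.7 199.4
115 688.1 120.5 162.0 200.4
121 680.9 128.2 162.3 201.3
127 674.0 135.2 163.6 202.3
133 667.2 141.9 163.8 202.1
139 660.6 148.5 164.1 202.8
145 655.4 155.1 194.6 203.4
mat 5.636317065514447 rail z 128.78277183936092
```

```bash
python3 -m creep '-.16 0 .9 0 0 0;0 0 .9 0 0 0;0 0 .9 0 0 0;0 0 .9 0 0 0;0 0 .6 0 0 0;0 0 .17 0 0 0;0 0 0 0 0 0'; python3 -m creep '0 -.25 0 0 0 0;0 -.2 0 0 0 0;0 -.2 0 0 0 0;0 -.2 0 0 0 0;0 -.2 0 0 0 0;0 -.2 0 0 0 0;0 0 0 0 0 0'; python3 look.py wrist w2
```

```text
clock: 3.95
eef_pos: [596.7, 149.2, 151.2]
eef_rot: [-3.141, -0.0, -0.083]
wrist_force: [0.5, 0.3, 0.8]
finger_gap: 0.8
finger_force: 0.0
clock: 4.82
eef_pos: [600.5, 199.8, 150.4]
eef_rot: [-3.141, 0.0, -0.083]
wrist_force: [0.0, -0.2, 0.4]
finger_gap: 0.7
finger_force: 0.0
{'clock': 4.875, 'joints': [0.263, 0.53, 1.329, 0.0, 1.283, 1.917], 'eef_pos': [600.511, 199.421, 150.365], 'eef_rot': [-3.141, 0.0, -0.083], 'wrist_force': [0.365, -0.301, -0.021], 'finger_gap': 0.43, 'finger_force': 0.0}
```

View pics/w2.png

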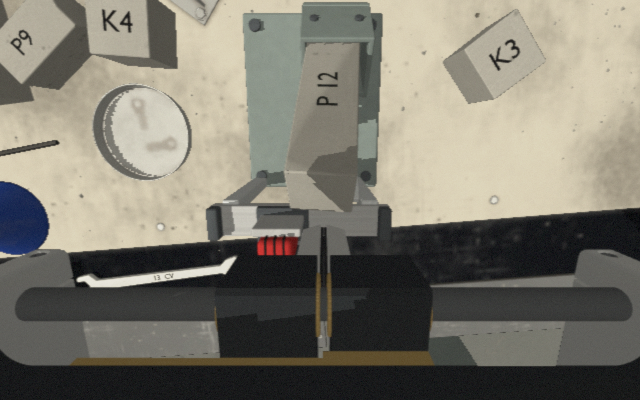

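The wrist view shows the red lug (257–300, 245) against the fingers' left side at 300, so it is moving with them. I'll push on in small steps.

```bash
cat > lug.py <<'E'
from h import *
from cell import manip
for n in("wrist","top"):
    c=manip.camera(n);P=cloud(c);m=red(c)&(P[...,0]>575)&(P[...,0]<625)&(P[...,1]>150)&(P[...,1]<280)&(P[...,2]>150)
    print(n,m.sum(),*( [P[m].min(0).round(1),P[m].max(0).round(1),np.median(P[m],0).round(1)] if m.any() else []))
E
python3 lug.py; python3 -m creep '0 -.2 0 0 0 0;0 -.1 0 0 0 0;0 0 0 0 0 0'; python3 lug.py
```

```text
wrist 564 [596.3 215.3 153.1] [609.9 235.5 173.9] [605.5 223.5 170.8]
top 0
clock: 5.35
eef_pos: [601.7, 211.3, 150.6]
eef_rot: [-3.142, 0.0, -0.084]
wrist_force: [-0.6, -0.2, -0.3]
finger_gap: 0.5
finger_force: 0.0
wrist 543 [597.1 226.5 150.2] [610.9 246.5 173.9] [606.3 234.6 170.9]
top 0
```

```bash
python3 -m creep '0 -.06 0 0 0 0;0 0 0 0 0 0'; python3 -m creep '0 -.06 0 0 0 0;0 0 0 0 0 0';python3 lug.py;  python3 -m creep '0 -.06 0 0 0 0;0 0 0 0 0 0'; python3 lug.py
```

```text
clock: 5.7
eef_pos: [601.9, 213.7, 150.7]
eef_rot: [-3.141, -0.0, -0.084]
wrist_force: [0.7, -0.1, -0.3]
finger_gap: 0.7
finger_force: 0.0
clock: 5.95
eef_pos: [602.1, 216.2, 150.7]
eef_rot: [-3.141, -0.0, -0.084]
wrist_force: [-0.3, 0.4, -0.5]
finger_gap: 0.4
finger_force: 0.0
wrist 578 [597.9 231.7 150.3] [611.2 252.1 174.2] [606.8 239.8 170.8]
top 0
clock: 6.3
eef_pos: [602.3, 218.5, 150.6]
eef_rot: [-3.141, -0.0, -0.084]
wrist_force: [0.6, -0.2, 0.0]
finger_gap: 0.2
finger_force: 0.0
wrist 571 [598.1 233.9 150.3] [611.4 254.2 173.8] [607.  242.1 170.9]
top 0
```

```bash
for i in 1; do python3 -m creep '0 -.06 0 0 0 0;0 0 0 0 0 0'; python3 -m creep '0 -.06 0 0 0 0;0 0 0 0 0 0'; python3 -m creep '0 -.06 0 0 0 0;0 0 0 0 0 0';  done | grep -E 'pos|wrist'; python3 lug.py
```

```text
eef_pos: [602.5, 219.9, 150.6]
wrist_force: [-1.5, -5.9, 0.5]
eef_pos: [602.6, 220.4, 150.6]
wrist_force: [-4.0, -17.4, 4.0]
eef_pos: [602.8, 220.9, 150.5]
wrist_force: [-6.4, -29.1, 5.8]
wrist 502 [602.  234.6 150.2] [611.5 254.8 173.8] [607.6 243.  170.9]
top 0
```

```bash
python3 -m creep '0 .2 0 0 0 0;0 .3 0 0 0 0;0 0 0 0 0 0' | grep -E 'pos|wrist'; python3 lug.py; python3 look.py wrist w3
python3 - <<'E'
import cv2
cv2.imwrite("pics/w3c.png",cv2.resize(cv2.imread("pics/w3.png")[180:280,190:410],(770,350)))
E
```

```text
eef_pos: [601.2, 204.9, 150.8]
wrist_force: [0.5, 0.1, 0.3]
wrist 587 [597.6 234.3 150.4] [611.6 254.9 173.8] [606.6 242.  170.8]
top 0
{'clock': 7.775, 'joints': [0.272, 0.535, 1.32, 0.0, 1.286, 1.926], 'eef_pos': [601.184, 205.771, 150.707], 'eef_rot': [-3.141, -0.0, -0.084], 'wrist_force': [0.405, 0.001, -0.122], 'finger_gap': 0.088, 'finger_force': 0.0}
```

View pics/w3c.png

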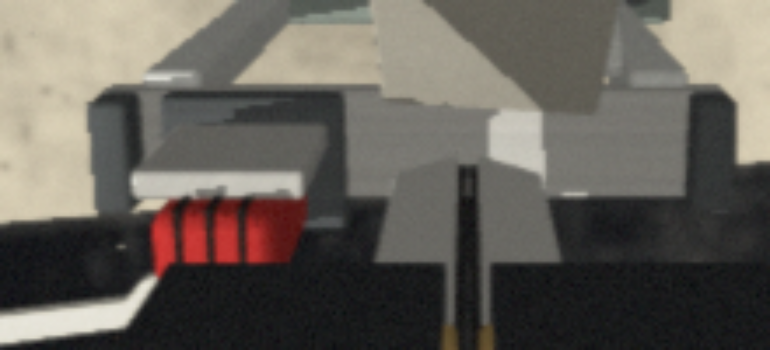

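The gate plate and lug sit against the left end block, and they stayed there after I backed off, with the stop having pushed back at 29 N. The gate is snapped open. Next I'll rise, open, tilt 12° and hover over the prism.

```bash
python3 -m creep '0 0 -.77 0 0 0;0 0 -.77 0 0 0;0 0 -.77 0 0 0;0 0 -.77 0 0 0' >/dev/null; python3 -m creep '.77 .1 0 0 0 0;.77 .1 0 0 0 0;.77 .1 0 0 0 0;.78 .1 0 0 0 0;0 0 0 0 -.033 0;0 0 0 0 -.033 0;0 0 0 0 0 0' 0 40; python3 look.py wrist w4; python3 lug.py
python3 - <<'E'
from h import *
from cell import manip
from scipy.spatial.transform import Rotation as Ro
S=manip.read_state();R=Ro.from_euler("xyz",S["eef_rot"]).as_matrix()
c=np.load("w4.npz");P=cloud(c);x,y,z=P[...,0],P[...,1],P[...,2]
m=(x>655)&(x<715)&(y>150)&(y<215)&(abs(x+z-809)<8)
Q=P[m];cen=Q.mean(0);n=np.linalg.svd(Q-cen)[2][2];n*=np.sign(n[2]);print(m.sum(),cen,n,n@cen)
for lo in range(660,715,10):
    mm=m&(x>lo)&(x<lo+5);print(lo,[np.percentile(y[mm],q).round(1) for q in(1,99)],z[mm].mean().round(1))
for mid in ([685.5,182.5,96],): print("to go, tool mm",R.T@(np.array(mid)+19*R[:,2]-S["eef_pos"]))
E
```

```text
clock: 9.15
eef_pos: [724.0, 179.2, 269.7]
eef_rot: [3.141, 0.211, -0.084]
wrist_force: [0.2, 0.9, -0.4]
finger_gap: 66.9
finger_force: 0.0
{'clock': 9.2, 'joints': [0.175, 0.998, 0.291, 0.059, 2.053, 1.852], 'eef_pos': [723.653, 179.408, 271.319], 'eef_rot': [3.141, 0.208, -0.084], 'wrist_force': [-0.362, 0.308, -0.144], 'finger_gap': 71.095, 'finger_force': 0.0}
wrist 119 [604.  234.5 160.9] [612.3 254.8 174.3] [609.  242.8 170.4]
top 3 [599.5 255.7 170.5] [603.7 256.1 173.5] [601.4 255.9 172.4]
2630 [683.64655618 189.33093031 125.24508207] [ 0.70412353 -0.06144701  0.70741382] 558.3379091450593
660 [np.float64(174.0), np.float64(212.5)] 146.7
670 [np.float64(171.9), np.float64(211.1)] 136.3
680 [np.float64(169.7), np.float64(209.5)] 126.5
690 [np.float64(167.6), np.float64(206.9)] 116.3
700 [np.float64(166.4), np.float64(205.3)] 106.1
710 [np.float64(164.4), np.float64(203.6)] 96.1
to go, tool mm [ -0.38420482   0.26321482 201.38490104]
```

View pics/w4.png

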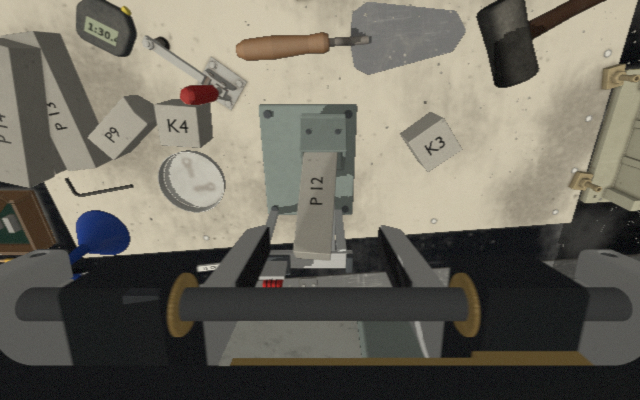

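The wrist view shows the open fingers straddling the prism (300–335, 150–255), but the measured y of 188 differs from the earlier 182. I'll repeat it now that the arm has settled.

```bash
python3 -m creep '0 0 .7 0 0 0;0 0 .3 0 0 0;0 0 0 0 0 0;0 0 0 0 0 0'; python3 look.py wrist w5;python3 look.py top t5; python3 lug.py
cat > pr.py <<'E'
from h import *
import sys
for f in sys.argv[1:]:
    c=np.load(f+".npz");P=cloud(c);x,y,z=P[...,0],P[...,1],P[...,2]
    m=(x>655)&(x<712)&(y>150)&(y<220)&(abs(x+z-809)<8)
    Q=P[m]
    if len(Q)<50: print(f,len(Q));continue
    cen=Q.mean(0);n=np.linalg.svd(Q-cen)[2][2];n*=np.sign(n[2]);print(f,m.sum(),cen.round(1),n.round(3))
    v,u=np.nonzero(m)
    for lo in range(660,712,12):
        mm=m&(x>lo)&(x<lo+6)
        if mm.sum()>5: print(lo,[np.percentile(y[mm],q).round(1) for q in(1,99)],z[mm].mean().round(1))
E
python3 pr.py top0 t5 w1 w2 w4 w5
```

```text
clock: 9.8
eef_pos: [714.8, 180.0, 236.9]
eef_rot: [-3.141, 0.204, -0.083]
wrist_force: [1.4, -0.7, 0.2]
finger_gap: 94.0
finger_force: 0.0
{'clock': 9.85, 'joints': [0.177, 0.93, 0.491, 0.056, 1.918, 1.846], 'eef_pos': [714.886, 179.979, 236.501], 'eef_rot': [-3.141, 0.205, -0.083], 'wrist_force': [-1.274, 0.285, 0.252], 'finger_gap': 94.342, 'finger_force': 0.0}
{'clock': 9.9, 'joints': [0.177, 0.93, 0.491, 0.056, 1.918, 1.846], 'eef_pos': [714.946, 179.939, 236.024], 'eef_rot': [-3.141, 0.205, -0.084], 'wrist_force': [0.095, -0.068, -0.733], 'finger_gap': 93.917, 'finger_force': 0.0}
wrist 0
top 10 [599.2 253.4 167.6] [610.7 256.7 174.1] [604.  254.2 170.7]
top0 320 [682.2 184.3 127.3] [ 0.709 -0.066  0.702]
660 [np.float64(166.5), np.float64(205.0)] 146.8
672 [np.float64(165.8), np.float64(204.6)] 134.6
684 [np.float64(165.3), np.float64(203.5)] 122.7
696 [np.float64(163.4), np.float64(202.4)] 110.0
708 [np.float64(164.3), np.float64(200.4)] 99.5
t5 0
w1 1599 [681.8 181.8 127.2] [ 0.707 -0.061  0.704]
660 [np.float64(163.9), np.float64(202.8)] 146.2
672 [np.float64(162.7), np.flo
[... 349 characters left out ...]
208.5)] 122.4
696 [np.float64(166.4), np.float64(205.8)] 110.1
708 [np.float64(164.7), np.float64(203.9)] 98.9
w4 2515 [682.3 189.6 126.6] [ 0.704 -0.062  0.707]
660 [np.float64(173.7), np.float64(212.5)] 146.1
672 [np.float64(171.6), np.float64(210.9)] 134.1
684 [np.float64(169.3), np.float64(208.2)] 121.9
696 [np.float64(166.9), np.float64(206.5)] 109.7
708 [np.float64(164.7), np.float64(203.7)] 98.6
w5 3098 [682.2 189.6 126.6] [ 0.704 -0.061  0.707]
660 [np.float64(173.1), np.float64(212.7)] 146.0
672 [np.float64(171.0), np.float64(210.3)] 133.8
684 [np.float64(168.7), np.float64(207.9)] 121.8
696 [np.float64(166.5), np.float64(206.4)] 109.7
708 [np.float64(164.2), np.float64(203.7)] 98.6
```

The prism swung about 4° in its pocket play when the gate slid past: its middle moved from y≈183 to ≈188. I'll descend centred at y≈184.5 and aligned with the rack, then close gently so that it straightens.

```bash
python3 -m creep '-.02 -.05 .8 0 0 0;0 0 .8 0 0 0;0 0 .8 0 0 0;0 0 .8 0 0 0;0 0 .5 0 0 0;0 0 .35 0 0 0;0 0 0 0 0 0;0 0 0 0 0 0'; python3 -m creep '0 0 0 0 0 0;0 0 0 0 0 0;0 0 0 0 0 0;0 0 0 0 0 0;0 0 0 0 0 0;0 0 0 0 0 0' .7 15;  python3 look.py wrist w6; python3 pr.py w6
```

```text
clock: 11.0
eef_pos: [681.6, 184.7, 77.4]
eef_rot: [-3.141, 0.206, -0.084]
wrist_force: [-0.7, -0.4, 0.2]
finger_gap: 93.6
finger_force: 0.0
clock: 11.75
eef_pos: [681.0, 184.9, 76.4]
eef_rot: [-3.141, 0.207, -0.084]
wrist_force: [-1.5, 1.5, 0.6]
finger_gap: 39.9
finger_force: 14.9
{'clock': 11.8, 'joints': [0.192, 0.898, 0.909, 0.056, 1.535, 1.838], 'eef_pos': [680.96, 184.802, 76.429], 'eef_rot': [-3.141, 0.207, -0.084], 'wrist_force': [-0.208, 1.233, 1.573], 'finger_gap': 40.005, 'finger_force': 14.88}
w6 10260 [688.1 183.  120.3] [ 0.705 -0.047  0.707]
660 [np.float64(166.3), np.float64(205.0)] 143.6
672 [np.float64(168.4), np.float64(204.6)] 136.0
684 [np.float64(163.1), np.float64(203.0)] 121.0
696 [np.float64(153.1), np.float64(213.4)] 110.0
708 [np.float64(161.6), np.float64(200.5)] 98.2
```

View pics/w6.png

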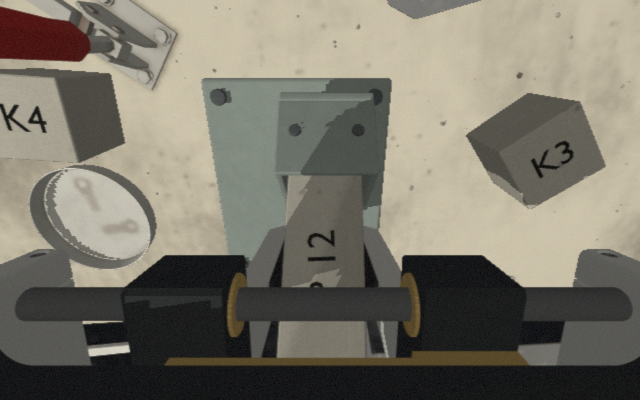

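The fingers hold the prism (283–360) centred, with the gap at 40 mm, and it is straight in the pocket again. I'll firm the grip and draw it out along the slope.

```bash
python3 -m creep '0 0 0 0 0 0;0 0 0 0 0 0;-.105 0 -.068 0 0 0;-.21 0 -.137 0 0 0;0 0 0 0 0 0' .8 50; python3 -m creep '-.21 0 -.137 0 0 0;-.21 0 -.137 0 0 0;0 0 0 0 0 0'
```

```text
clock: 12.42
eef_pos: [670.2, 185.5, 87.0]
eef_rot: [3.141, 0.207, -0.084]
wrist_force: [2.0, 0.6, -2.5]
finger_gap: 39.1
finger_force: 50.0
clock: 12.8
eef_pos: [656.1, 186.7, 101.1]
eef_rot: [3.141, 0.208, -0.084]
wrist_force: [1.3, -0.0, -0.6]
finger_gap: 39.1
finger_force: 50.0
```

```bash
python3 -m creep '-.42 0 -.273 0 0 0;-.42 0 -.273 0 0 0;-.42 0 -.273 0 0 0;-.42 0 -.273 0 0 0;0 0 0 0 0 0;0 0 0 0 0 0'; python3 look.py side s7; python3 -c "
import cv2
cv2.imwrite('pics/s7c.png',cv2.resize(cv2.imread('pics/s7.png')[100:260,220:420],(750,600)))"
```

```text
clock: 13.55
eef_pos: [600.1, 191.5, 157.2]
eef_rot: [-3.142, 0.208, -0.084]
wrist_force: [1.8, 0.1, 0.7]
finger_gap: 39.5
finger_force: 50.0
{'clock': 13.6, 'joints': [0.224, 0.641, 1.154, 0.062, 1.545, 1.871], 'eef_pos': [600.115, 191.454, 157.15], 'eef_rot': [-3.142, 0.208, -0.084], 'wrist_force': [1.547, 0.159, -0.406], 'finger_gap': 39.123, 'finger_force': 49.998}
```

View pics/s7c.png

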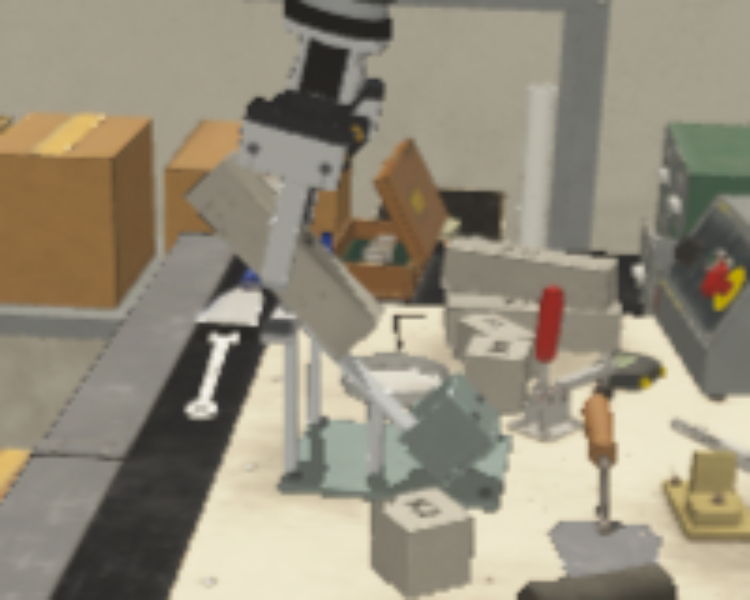

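The prism is fully out of the pocket and held in the fingers. I'll lift it and turn it level.

```bash
python3 -m creep '-.15 0 -.73 0 0 0;-.15 0 -.73 0 0 0;-.15 0 -.73 0 0 0;-.15 0 -.73 0 0 0;-.15 0 -.73 0 0 0;0 0 0 0 .04 0;0 0 0 0 .05 0;0 0 0 0 .05 0;0 0 0 0 .05 0;0 0 0 0 .04 0;0 0 0 0 .02 0;0 0 0 0 0 0;0 0 0 0 0 0'; python3 look.py side s8;python3 look.py top t8;python3 look.py wrist w8
python3 - <<'E'
from h import *
for f in("s8","t8","w8"):
    c=np.load(f+".npz");P=cloud(c);x,y,z=P[...,0],P[...,1],P[...,2]
    m=(x>480)&(x<720)&(y>160)&(y<215)&(z>290)&(z<352)
    sat=cv2.cvtColor(c["color"],cv2.COLOR_RGB2HSV)[...,1]
    if m.sum()<20: print(f,m.sum());continue
    print(f,m.sum(),[(lo,(m&(x>lo)&(x<lo+10)).sum(),[np.percentile(q[m&(x>lo)&(x<lo+10)],[5,50,95]).round(1).tolist() for q in(y,z)]) for lo in range(490,700,20) if (m&(x>lo)&(x<lo+10)).sum()>5])
E
python3 -c "
import cv2
cv2.imwrite('pics/s8c.png',cv2.resize(cv2.imread('pics/s8.png')[60:220,220:420],(750,600)))"
```

```text
clock: 15.22
eef_pos: [600.6, 191.3, 306.2]
eef_rot: [3.141, -0.576, -0.084]
wrist_force: [0.1, -0.2, -4.9]
finger_gap: 39.3
finger_force: 50.0
{'clock': 15.275, 'joints': [0.348, 0.142, 1.58, -0.294, 0.908, 2.125], 'eef_pos': [600.719, 191.314, 306.372], 'eef_rot': [3.141, -0.576, -0.084], 'wrist_force': [0.564, -0.157, -5.578], 'finger_gap': 39.493, 'finger_force': 49.996}
{'clock': 15.325, 'joints': [0.348, 0.141, 1.581, -0.295, 0.908, 2.125], 'eef_pos': [600.742, 191.279, 306.454], 'eef_rot': [3.141, -0.577, -0.084], 'wrist_force': [-0.174, -0.074, -5.546], 'finger_gap': 38.893, 'finger_force': 49.996}
{'clock': 15.375, 'joints': [0.349, 0.141, 1.581, -0.295, 0.908, 2.125], 'eef_pos': [600.701, 191.301, 306.484], 'eef_rot': [3.141, -0.577, -0.084], 'wrist_force': [-0.254, -0.017, -5.151], 'finger_gap': 39.414, 'finger_force': 49.996}
s8 1114 [(510, np.int64(71), [[175.0, 177.3, 191.6], [303.8, 322.9, 340.5]]), (530, np.int64(67), [[172.5, 175.9, 196.4], [304.6, 323.9, 340.8]]), (550, np.int64(63), [[171.5, 174.9, 181.4], [304.6, 323.6, 340.5]]), (570, np.int64(64), [[160.4, 169.2
[... 612 characters left out ...]
(141), [[172.2, 190.1, 209.5], [339.8, 342.8, 344.6]]), (630, np.int64(141), [[170.6, 188.6, 207.8], [340.3, 342.6, 344.3]]), (650, np.int64(135), [[168.7, 187.1, 205.1], [333.6, 342.8, 344.4]])]
w8 17643 [(530, np.int64(229), [[176.4, 184.5, 198.5], [342.0, 343.1, 344.2]]), (550, np.int64(854), [[178.2, 198.4, 212.7], [342.0, 343.1, 344.1]]), (570, np.int64(1892), [[172.9, 192.0, 211.3], [342.0, 343.2, 347.4]]), (590, np.int64(1797), [[164.7, 189.7, 210.5], [328.3, 343.0, 344.0]]), (610, np.int64(1350), [[171.5, 189.1, 206.9], [342.1, 343.1, 344.1]]), (630, np.int64(1194), [[169.7, 187.5, 205.1], [342.1, 343.1, 344.1]]), (650, np.int64(1054), [[168.0, 185.7, 203.6], [342.2, 343.1, 344.1]])]
```

View pics/s8c.png

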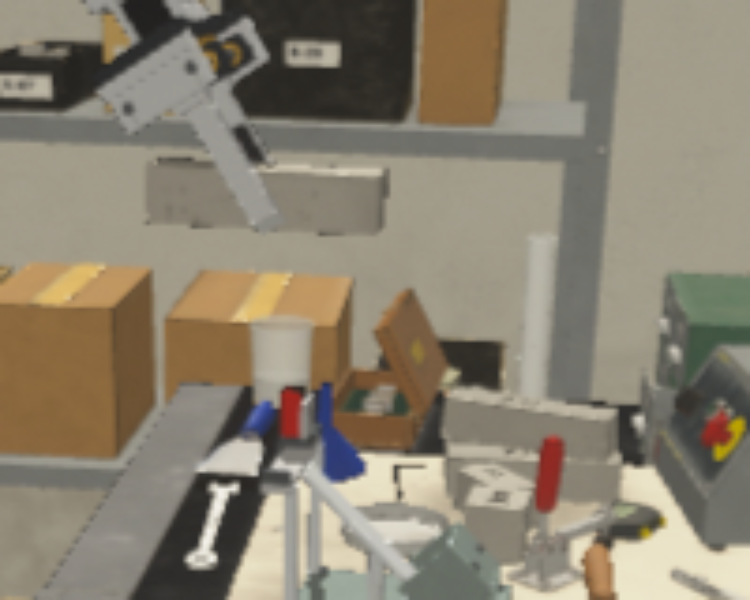

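The prism is level: its upper face reads z = 343 mm all along it, so its middle is at about 323 mm, well clear of the rack. Last I'll check the gate, cubes and dish.

```bash
python3 - <<'E'
from h import *
from cell import manip
a=np.load("top0.npz");b=np.load("t8.npz");Pa,Pb=cloud(a),cloud(b)
s0=np.load("side0.npz");s=manip.camera("side");
for n,P,c in(("side0",cloud(s0),s0),("side",cloud(s),s)):
    m=red(c)&(P[...,0]>575)&(P[...,0]<625)&(P[...,1]>150)&(P[...,1]<280)&(P[...,2]>140)&(P[...,2]<180);print(n,m.sum(),np.median(P[m],0))
for nm,(u0,u1,v0,v1) in dict(K3=(328,360,178,210),K4=(213,240,162,186),P9=(185,213,160,190),dish=(200,240,188,228)).items():
    d=np.abs(a["color"][v0:v1,u0:u1].astype(int)-b["color"][v0:v1,u0:u1]).max(-1);print(nm,(d>40).mean().round(3),np.abs(Pa[v0:v1,u0:u1,2]-Pb[v0:v1,u0:u1,2]).max().round(1))
E
python3 -m creep '0 0 0 0 0 0;0 0 0 0 0 0;0 0 0 0 0 0;0 0 0 0 0 0'
```

```text
side0 53 [597.87006761 187.88360779 157.47714263]
side 49 [602.25750105 236.23874477 157.75157412]
K3 0.0 984.0
K4 0.0 984.9
P9 0.0 983.9
dish 0.0 984.5
clock: 15.92
eef_pos: [600.3, 191.5, 306.8]
eef_rot: [-3.142, -0.578, -0.084]
wrist_force: [-0.5, -0.2, -5.9]
finger_gap: 39.5
finger_force: 50.0
```

```bash
python3 -c "
from cell import manip
print(manip.sign_off())"
```

```text
the job is handed in; nothing more can be done
None
```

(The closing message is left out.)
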